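Cull the broken sharpening stones

TASK

Six sharpening stones lie on the wooden board, and two of them are no longer full blocks: one has a corner broken off, one is snapped short. Pick out those two and lay both flat on the floor of the red tray, setting them down gently rather than dropping them; leave the four sound stones and the flask, cleaver and pliers where they are.

Things in the scene. Friction and masses are not known exactly. Their poses are not given: they have to be found in the camera images.
- stone_chipped_c (a point): a brown sharpening stone, once 100 mm long, 36 mm wide and 25 mm thick and now weighing 120 to 260 g, with one corner broken off: a triangle reaching 34 mm along the length and 24 mm across the width is missing, through the full thickness, at the +x +y corner. Point at the stone's centre, half-way up (12.5 mm above its underside); x runs along its length, y across its width, z up (centre of the outline before it was chipped; the full width remains from x = -50 to x = +16 mm)
- stone_snapped_c (a point): a grey sharpening stone snapped short with a ragged, slanting end: 36 mm wide, 25 mm thick, only 57 to 68 mm long now, 85 to 180 g. Point at the stone's centre, half-way up (12.5 mm above its underside); x runs along its length, y across its width, z up; it reaches from x = -34 mm (clean end) to between +23 and +34 mm (ragged end)
- stone_sound1_c (a point): a sound grey sharpening stone, a full rectangular block 100 mm long, 36 mm wide and 25 mm thick, 140 to 280 g. Point at the stone's centre, half-way up (12.5 mm above its underside); x runs along its length, y across its width, z up
- stone_sound2_c (a point): a sound brown sharpening stone, a full rectangular block 100 mm long, 36 mm wide and 25 mm thick, 140 to 280 g. Point at the stone's centre, half-way up (12.5 mm above its underside); x runs along its length, y across its width, z up
- stone_sound3_c (a point): a sound dark slate sharpening stone, a full rectangular block 100 mm long, 36 mm wide and 25 mm thick, 140 to 280 g. Point at the stone's centre, half-way up (12.5 mm above its underside); x runs along its length, y across its width, z up
- stone_sound4_c (a point): a sound grey sharpening stone, a full rectangular block 100 mm long, 36 mm wide and 25 mm thick, 140 to 280 g. Point at the stone's centre, half-way up (12.5 mm above its underside); x runs along its length, y across its width, z up
- board: wooden board, 300 mm (x) by 330 mm (y), 12 mm thick, fixed on the bench; the six stones lie flat on it in two rows of three, lengths roughly along the board's x, about 60 mm clear between neighbours' long sides, any stone in any place. Origin at the centre of its underside, on the bench
- tray: low open red plastic tray, fixed on the bench, outside 200 mm (x) by 230 mm (y), 22 mm high, walls and floor 4 mm thick. Origin at the centre of its underside, on the bench; z up
- flask: steel vacuum flask standing upright, 66 mm across and 200 mm tall; origin at the centre of its underside
- cleaver: kitchen cleaver lying flat, 290 mm long along its y, 18 mm high; origin on the bench beneath its middle
- pliers: pliers with orange and yellow handles lying flat, about 170 mm long along their x, 16 mm high; origin on the bench beneath the pivot
Mind the look-alikes: they are no part of the job. What is shaped like the part that bears stone_snapped_c but blue is not meant.

How it is judged:
By the outcome, as a careful person would: the job done as asked, in the order asked, and still so for the second after the job is handed in, with the robot touching nothing.
It also fails if it takes over 53 s, if anything falls off the work surface, if the arm or the gripper's body presses on something with over 40 N, if the wrist force passes 120 N, or if a joint passes its speed limit or range.

ROBOT

A 6-joint arm with a two-finger parallel gripper is mounted at the origin on the work surface. World frame = base frame: x ahead of the robot, y to its left, z up, the work surface at z = 0. Lengths are in mm, angles in degrees, forces in N, time in s.
With the tool pointing down it reaches from about 325 to 775 mm from the base axis. Payload 9.3 kg.
Tool frame: the origin (TCP) lies midway between the tips of the shut fingers; the grasp point (between the pads) lies 19 mm behind it (robot.grip_point_offset is the z of the grasp point in the tool frame, in mm); z points along the fingers, x is the direction in which the jaws open and shut, and the axes are right-handed (so a half turn about z gives the same grasp; the last joint's range is limited). The gripper opens to 85 mm and grips with 20 to 120 N. Pads are 22 mm wide; open, the fingers measure 114 mm over their backs; the gripper's body (76 mm by 85 mm) begins 54 mm behind the grasp point. The pads swing forward as they close: fully open they stand 13 mm farther back than shut.
Start: joints at [-72.628, 14.817, 1.232, 76.415, 0, 81.257], TCP at [242.092, -493.85, 231.279] pointing down, gripper open.
Joint ranges: [-174.27, 174.27], [-52.1, 104.24], [-59.71, 78.15], [-110.17, 111.67], [-87.03, 83.33], [-180, 180]. Speed limits (degrees/s): [127.2, 127.2, 159.86, 180, 180, 180].

INTERFACE

Orientations are given as [roll, pitch, yaw] about the fixed x, y, z axes, in that order (R = Rz(yaw) Ry(pitch) Rx(roll)).
In Python, from workcell import robot gives the robot as it stands. The module is installed in compiled form; this text tells all that it offers.
- The arm moves only by the tool drive_tool, never from a script. Its argument "moves" is a list that holds one entry, the list of rows, each a list of 7 numbers: the turn, a rotation vector about the tool's x, y, z in units of 5 degrees (1.0 is 5 degrees), then the shift along the tool's x, y, z in m, then the finger opening in m, from 0 to 0.0854. In form: [[[wx, wy, wz, x, y, z, gripper], ...]]. A call has 1 to 10 rows; each row is the pose to reach, as a shift and turn from the pose commanded when the call began, along the tool's axes at that moment; what a row does not reach only later rows make up. A row lasts 1/12 s, in which the tool goes at most 41.7 mm and 7.16 degrees, less where a joint would pass 70% of its speed; a pose out of reach is approached as far as the arm can. A call with a gripper value outside its range is refused whole. The fingers move at their own pace and stop on an object; "force" is the grip in N (left out, the last holds). Time passes only in rows, so rows that repeat a pose let the fingers close. It gives the time, the measured TCP pose, the force and the opening at its end, in the units of the state.
- robot.read_state(): the state, without advancing time (a new reading comes with each control period).
- robot.capture(name): name is "scene" or "side" or "wrist"; returns a dict with "pixels" (480x640x3 uint8, blue, green, red), "z_map" (480x640 float32, mm along the optical axis (not along the pixel's ray), 0 where there is no reading), "vertical_fov" (degrees; the focal length in pixels is half the picture's height over the tangent of half this angle, whatever the lens; pixels are square), "cx", "cy" (the principal point, pixels), "dist_coeffs" ([k1, k2, p1, p2, k3] as OpenCV has them; the pictures are not rectified), "R" (3x3) and "t" (3): a world point X has camera coordinates R X + t; the wrist camera has in their place "T_tool_cam" (4x4, takes a point from camera to tool coordinates, whose origin is the TCP and whose axes are the tool frame's). Camera axes: x right, y down, z forward; pixel columns grow to the right and rows downward; lengths in mm; the calibration is good to about 2 mm. A picture is of the moment at which its call begins: read the wrist's pose just before it.
- robot.sign_off(): hands the job in, once; it reports no verdict.
The state is a dict: "clock": time; "q": joint angles; "dq": joint speeds; "effort": joint torques, N m; "tool_pos": TCP position; "orientation": TCP orientation; "contact_force": force on the tool from outside, world axes, zero at the start; "ft_torque": the same for the moment, N m; "finger_gap": finger opening in mm.
Only numpy, scipy, OpenCV 4.12 (cv2) and the standard library are available. Lean on these libraries where they do the work, as an engineer would, in place of code of your own. Each camera call takes 0.05 s, during which the arm holds its last target.

## Working session

There is one attempt and no reset: what is moved stays moved. The work goes in short steps, Python scripts to look and compute and a tool call to move; the robot and the scene stay as the last step left them, time stands still between calls to the robot, and variables do not carry over. Pictures are saved under pics/ and viewed, and the job is handed in when it is done.

Besides the shell and the picture viewer there is one more tool, called after ">>>" as name(argument=value, ...) on one line, values as JSON. drive_tool: Moves the arm, as the interface text tells. Its arguments: {"type":"object","properties":{"moves":{"type":"array"},"force":{"type":"number"}},"required":["moves"]}

```bash
mkdir -p pics; cat > h.py <<'E'
import numpy as np, cv2, pickle
from workcell import robot
def grab(n,tag):
    s=robot.read_state(); c=robot.capture(n); c['state']=s
    pickle.dump(c,open(f'{tag}.pkl','wb')); cv2.imwrite(f'pics/{tag}.png',c['pixels']); return c
def K(c):
    f=240/np.tan(np.radians(c['vertical_fov'])/2); return np.array([[f,0,c['cx']],[0,f,c['cy']],[0,0,1.]])
def ext(c):
    if 'R' in c: return np.array(c['R']),np.array(c['t']).ravel()
    from scipy.spatial.transform import Rotation as Ro
    s=c['state']; T=np.eye(4);T[:3,:3]=Ro.from_euler('xyz',s['orientation'],degrees=True).as_matrix();T[:3,3]=s['tool_pos']
    W=np.linalg.inv(T@np.array(c['T_tool_cam'])); return W[:3,:3],W[:3,3]
def onplane(c,px,z):
    px=np.array(px,float).reshape(-1,1,2)
    u=cv2.undistortPoints(px,K(c),np.array(c['dist_coeffs'],float)).reshape(-1,2)
    R,t=ext(c); d=np.c_[u,np.ones(len(u))]@R; o=-R.T@t
    return o+d*((z-o[2])/d[:,2])[:,None]
E
python3 - <<'E'
from h import *
print(robot.read_state(), robot.grip_point_offset)
for n in('scene','side','wrist'):
    c=grab(n,n+'0'); print(n,c['vertical_fov'],c['dist_coeffs'])
    R,t=ext(c); print(-R.T@t, R[2])
E
```

```text
{'clock': 0.0, 'q': array([-7.26282458e+01,  1.48492338e+01,  1.18832520e+00,  7.64144632e+01,
        1.28652548e-04,  8.12577423e+01]), 'dq': array([-0.01029656,  0.01437082, -0.00927448,  0.01594613,  0.10534789,
        0.04664348]), 'effort': array([-1.52373382e-04, -5.55637693e+01,  3.44528496e+01,  1.36917323e-02,
       -1.47390951e-04, -2.46622972e-05]), 'tool_pos': array([ 242.00652378, -493.5767436 ,  230.67080406]), 'orientation': array([-1.79988417e+02,  7.44765288e-02, -6.38859807e+01]), 'contact_force': array([-0.11349331, -0.20603475,  1.42794732]), 'ft_torque': array([0.05722727, 0.01661396, 0.0096766 ]), 'finger_gap': 85.81332783901398} -18.700000000000003
scene 56.834405240286095 [-0.09306894  0.          0.          0.          0.        ]
[1177.97162827 -159.26105462  916.81161435] [-0.52151574  0.19614672 -0.83039015]
side 56.95288567455219 [0.01812254 0.         0.         0.         0.        ]
[413.27353139 927.93830484 570.74809835] [ 0.22043165 -0.84448832 -0.48810795]
wrist 60.37074128517295 [-0.05815816  0.          0.          0.          0.        ]
[ 302.00993342 -464.12511315  374.10258864] [-0.23511502 -0.11371748 -0.96529232]
```

View pics/scene0.png

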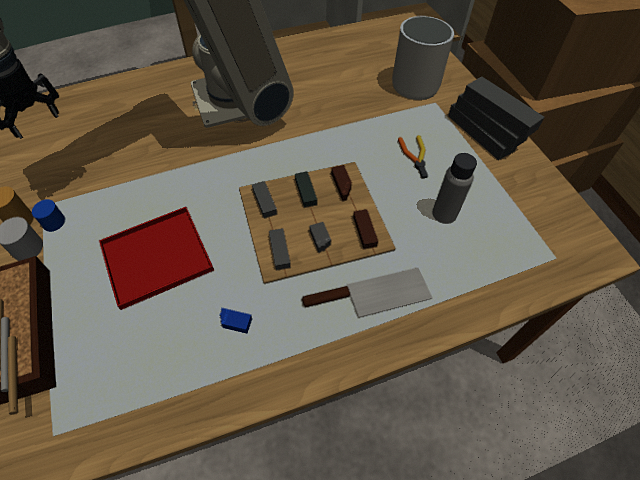

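View pics/side0.png

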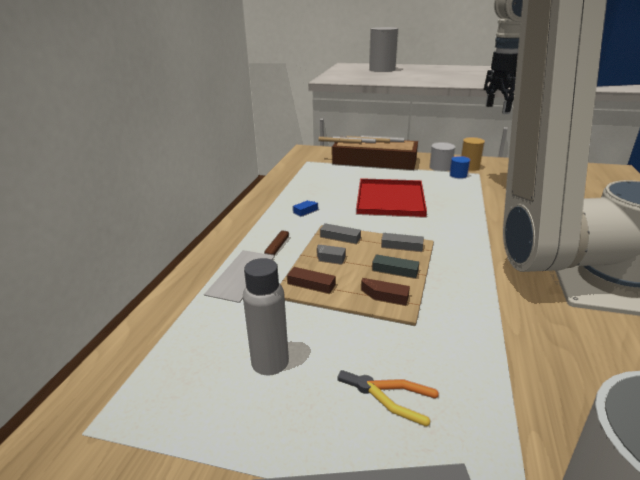

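View pics/wrist0.png

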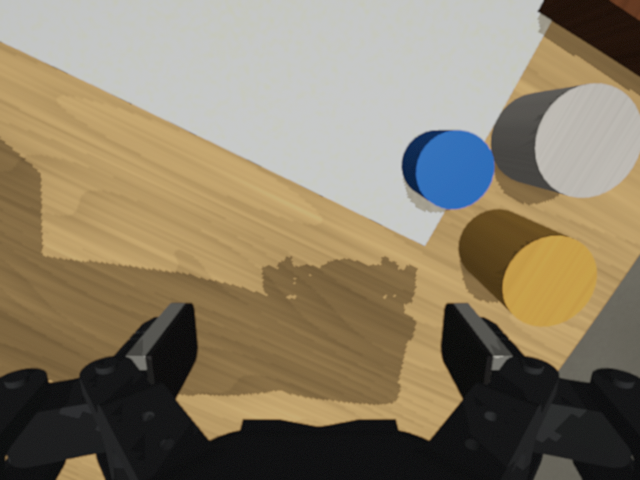

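Scene view candidates: browns at (341,182) and (365,229), greys at (263,198), (280,249) and (319,236), slate at (305,189), and the blue decoy at (236,320). From the descriptions I take (341,182) as chipped and (319,236) as snapped. I'll check both in a close crop.

```bash
python3 - <<'E'
from h import *
c=pickle.load(open('scene0.pkl','rb')); im=c['pixels']
a=cv2.resize(im[155:285,235:400],None,fx=4.5,fy=4.5,interpolation=cv2.INTER_CUBIC); cv2.imwrite('pics/crop1.png',a)
s=pickle.load(open('side0.pkl','rb'))
a=cv2.resize(s['pixels'][220:320,285:440],None,fx=5,fy=5,interpolation=cv2.INTER_CUBIC); cv2.imwrite('pics/crop2.png',a)
# tray
hsv=cv2.cvtColor(im,cv2.COLOR_BGR2HSV)
m=((hsv[...,1]>180)&((hsv[...,0]<6)|(hsv[...,0]>174))&(hsv[...,2]>60)).astype(np.uint8)
n,l,st,ce=cv2.connectedComponentsWithStats(m); i=1+st[1:,4].argmax(); print(st[i],ce[i])
cn=max(cv2.findContours((l==i).astype(np.uint8),0,2)[0],key=cv2.contourArea)
P=onplane(c,cn.reshape(-1,2),22)[:,:2].astype(np.float32); r=cv2.minAreaRect(P); print('tray',r, cv2.boxPoints(r))
E
```

```text
[ 100  207  112   99 6049] [154.14200694 256.99487519]
tray ((524.485595703125, -325.20086669921875), (200.08470153808594, 228.1612091064453), 6.9062275886535645) [[ 411.45154 -223.97757]
 [ 438.88672 -450.4833 ]
 [ 637.51965 -426.42416]
 [ 610.0845  -199.91843]]
```

View pics/crop1.png

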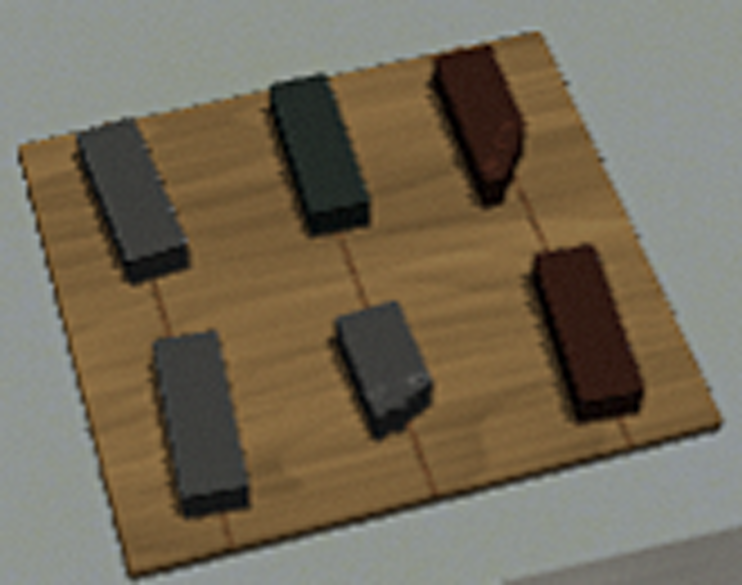

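View pics/crop2.png

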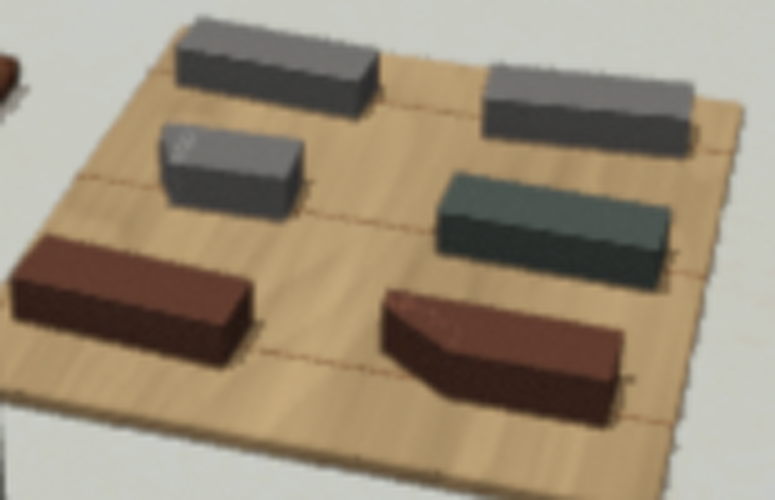

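The crops agree. In crop1 the brown stone at about (480,120) lacks a corner, and the grey at about (385,365) is short with a ragged end. The other four are full blocks, and the blue block is off the board.

```bash
python3 - <<'E'
from h import *
c=pickle.load(open('scene0.pkl','rb'));s=pickle.load(open('side0.pkl','rb'))
f=lambda p,k,o:(np.array(p,float)+.5)/k-.5+o
z=37
np.set_printoptions(precision=1,suppress=True)
print('snap scene',onplane(c,f([(336,320),(398,303),(432,377),(378,412)],4.5,(235,155)),z)[:,:2])
print('snap side',onplane(s,f([(303,142),(290,178),(170,165),(165,125)],5,(285,220)),z)[:,:2])
print('chip scene',onplane(c,f([(435,58),(490,46),(523,124),(502,182),(482,182)],4.5,(235,155)),z)[:,:2])
print('chip side',onplane(s,f([(622,332),(610,373),(450,349),(388,292)],5,(285,220)),z)[:,:2])
E
```

```text
snap scene [[589.8  49.4]
 [590.9  84.9]
 [642.2  84.4]
 [652.9  49.7]]
snap side [[587.6  52. ]
 [587.   84.7]
 [643.4  85.8]
 [654.9  51. ]]
chip scene [[430.7 170.2]
 [433.  204.7]
 [496.4 199. ]
 [532.3 170.7]
 [528.3 160.1]]
chip side [[430.5 171.2]
 [432.9 200.1]
 [497.  198.6]
 [528.1 164.5]]
```

```bash
cat > go.py <<'E'
from h import *
import sys
from scipy.spatial.transform import Rotation as Ro
np.set_printoptions(precision=4,suppress=True)
def rel(x,y,z,yaw):
    s=robot.read_state(); R=Ro.from_euler('xyz',s['orientation'],degrees=True)
    d=R.inv().apply(np.array([x,y,z])-s['tool_pos'])/1000
    r=np.degrees((R.inv()*Ro.from_euler('xyz',[180,0,yaw],degrees=True)).as_rotvec())/5
    print('t',s['clock'],s['tool_pos'],s['orientation'],'turn',r,'shift',d)
if __name__=='__main__': rel(*map(float,sys.argv[1:5]))
E
python3 go.py 530 110 215 90
python3 -c "
import pickle;print(pickle.load(open('wrist0.pkl','rb'))['T_tool_cam'])"
```

```text
t 0.15 [ 241.9993 -493.65    230.7982] [-179.9935    0.06    -63.8883] turn [ -0.0165   0.002  -30.7776] shift [-0.4153 -0.5243  0.0163]
[[ 9.99999947e-01  2.79997028e-04 -1.64536236e-04 -2.28053728e-01]
 [-2.27260469e-04  9.65240166e-01  2.61364439e-01 -6.68767840e+01]
 [ 2.31998250e-04 -2.61364388e-01  9.65240179e-01 -1.43388180e+02]
 [ 0.00000000e+00  0.00000000e+00  0.00000000e+00  1.00000000e+00]]
```

>>> drive_tool(moves=[[[0,0,-1.4,-0.021,-0.026,0,0.085],[0,0,-2.8,-0.042,-0.052,0,0.085],[0,0,-4.2,-0.063,-0.078,0,0.085],[0,0,-5.6,-0.084,-0.104,0,0.085],[0,0,-7.0,-0.105,-0.131,0,0.085],[0,0,-8.4,-0.126,-0.157,0,0.085],[0,0,-9.8,-0.147,-0.183,0,0.085],[0,0,-11.2,-0.168,-0.21,0,0.085],[0,0,-12.6,-0.189,-0.236,0,0.085],[0,0,-14.0,-0.21,-0.262,0,0.085]]])

```text
clock: 0.98
tool_pos: [385.2, -188.3, 231.3]
orientation: [180.0, -0.0, 6.5]
contact_force: [0.8, -1.2, 0.1]
finger_gap: 85.3
```

```bash
python3 go.py 530 110 215 90
```

```text
t 0.9833 [ 385.1699 -188.3337  231.2821] [179.9983  -0.0056   6.4503] turn [  0.0011  -0.0007 -16.7099] shift [ 0.1774 -0.2802  0.0163]
```

>>> drive_tool(moves=[[[0,0,-1.4,0.018,-0.028,0.002,0.085],[0,0,-2.8,0.036,-0.056,0.004,0.085],[0,0,-4.2,0.053,-0.084,0.006,0.085],[0,0,-5.6,0.071,-0.112,0.008,0.085],[0,0,-7.0,0.089,-0.14,0.01,0.085],[0,0,-8.4,0.106,-0.168,0.011,0.085],[0,0,-9.8,0.124,-0.196,0.012,0.085],[0,0,-11.2,0.142,-0.224,0.014,0.085],[0,0,-12.6,0.16,-0.252,0.015,0.085],[0,0,-14.0,0.177,-0.28,0.016,0.085]]])

```text
clock: 1.82
tool_pos: [531.5, 109.0, 215.0]
orientation: [-180.0, 0.0, 76.5]
contact_force: [0.3, -0.1, -0.0]
finger_gap: 84.8
```

```bash
python3 go.py 530 110 215 90
```

```text
t 1.8167 [531.4761 109.0462 214.9619] [-179.9811    0.0093   76.4749] turn [-0.004   0.0014 -2.705 ] shift [ 0.0006 -0.0017 -0.    ]
```

>>> drive_tool(moves=[[[0,0,-1.3,0,-0.001,-0.02,0.085],[0,0,-2.7,0,-0.002,-0.04,0.085],[0,0,-2.7,0,-0.002,-0.04,0.085],[0,0,-2.7,0,-0.002,-0.04,0.085]]])

```text
clock: 2.15
tool_pos: [529.5, 108.0, 255.7]
orientation: [179.9, -0.0, 89.6]
contact_force: [-0.6, -0.5, -1.0]
finger_gap: 85.0
```

```bash
python3 -c "
from h import *
grab('wrist','w1')"
```

```text
(no output)
```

View pics/w1.png

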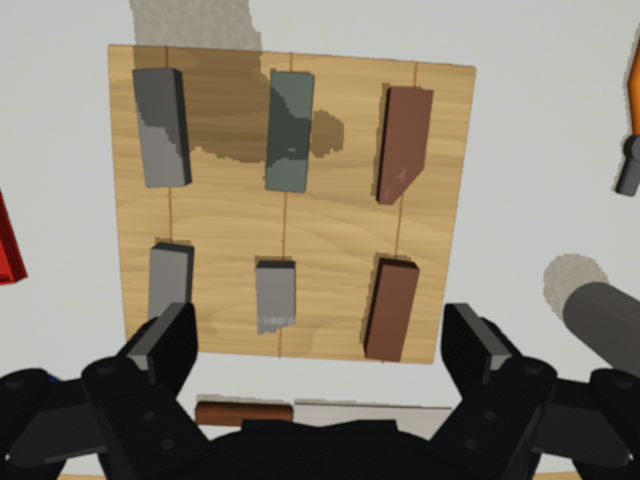

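Both targets are clearly visible: the chipped brown at about (405,145), missing its lower-right (+x +y) corner, and the snapped grey at (276,297), with its ragged end at row 330.

```bash
python3 - <<'E'
from h import *
np.set_printoptions(precision=1,suppress=True)
c=pickle.load(open('w1.pkl','rb'));print(c['state']['tool_pos'],c['state']['orientation'])
P=onplane(c,[(257,268),(295,268),(296,318),(257,333)],37)[:,:2];print('snap',P)
P=onplane(c,[(389,86),(433,90),(424,169),(396,204),(379,202)],37)[:,:2];print('chip',P)
P=onplane(c,[(140,185),(124,330),(250,47)],12)[:,:2];print(P)
im=cv2.resize(c['pixels'][70:340,230:450],None,fx=2.2,fy=2.2);cv2.imwrite('pics/w1c.png',im)
E
python3 go.py 617 67.5 110 90
```

```text
[529.5 108.  255.7] [179.9  -0.   89.6]
snap [[588.7  50.9]
 [588.9  86.2]
 [639.8  86. ]
 [655.6  47.6]]
chip [[429.7 167.9]
 [432.8 205. ]
 [498.6 200.9]
 [529.5 177.5]
 [527.6 162.3]]
[[513.6 -60.8]
 [665.6 -97.2]
 [393.9  49.7]]
t 2.2 [529.0747 107.7942 254.9008] [-179.9939    0.0032   89.4965] turn [-0.0012  0.0006 -0.1007] shift [-0.0395  0.0883  0.1449]
```

View pics/w1c.png

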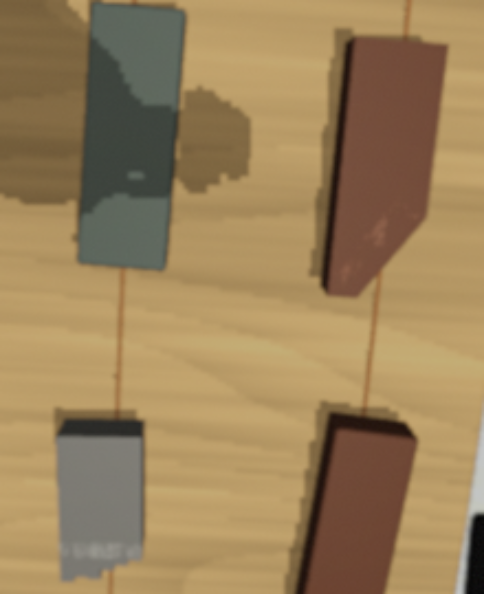

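>>> drive_tool(moves=[[[0,0,-0.1,-0.01,0.022,0.036,0.085],[0,0,-0.1,-0.02,0.044,0.072,0.085],[0,0,-0.1,-0.03,0.066,0.108,0.085],[0,0,-0.1,-0.0395,0.088,0.145,0.085],[0,0,-0.1,-0.0395,0.088,0.145,0.085],[0,0,-0.1,-0.0395,0.088,0.145,0.085]]])

```text
clock: 2.7
tool_pos: [615.6, 66.7, 106.2]
orientation: [-179.6, -0.0, 89.9]
contact_force: [-0.9, 1.2, 0.1]
finger_gap: 84.8
```

```bash
python3 go.py 617 67.8 13 90; python3 -c "
from h import *
grab('wrist','w2')"
```

```text
t 2.7 [615.5835  66.6623 106.2438] [-179.6013   -0.0112   89.9282] turn [-0.0797 -0.0023 -0.0143] shift [0.0011 0.0021 0.0932]
```

View pics/w2.png

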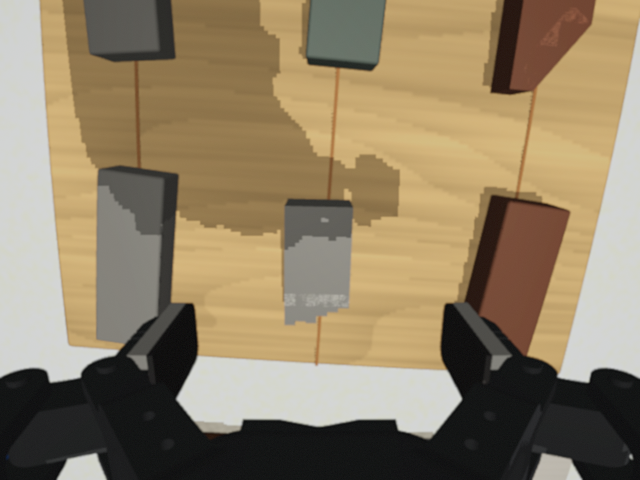

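>>> drive_tool(moves=[[[0,0,0,0,0,0.025,0.07],[0,0,0,0,0,0.05,0.07],[0,0,0,0,0,0.07,0.07],[0,0,0,0,0,0.08,0.07],[0,0,0,0,0,0.08,0.07],[0,0,0,0,0,0.08,0.07],[0,0,0,0,0,0.08,0.07]]])

```text
clock: 3.33
tool_pos: [617.7, 67.9, 32.4]
orientation: [179.8, 0.0, 90.1]
contact_force: [0.2, 0.6, 0.6]
finger_gap: 69.8
```

```bash
python3 go.py 617 67.8 13 90; python3 -c "
from h import *
grab('side','s2');c=pickle.load(open('s2.pkl','rb'));cv2.imwrite('pics/s2c.png',cv2.resize(c['pixels'][180:320,260:450],None,fx=4,fy=4))
grab('wrist','w3')"
```

```text
t 3.3333 [617.7459  67.8658  32.4115] [179.835    0.0043  90.1168] turn [0.033  0.0008 0.0234] shift [-0.0001 -0.0008  0.0194]
```

View pics/s2c.png

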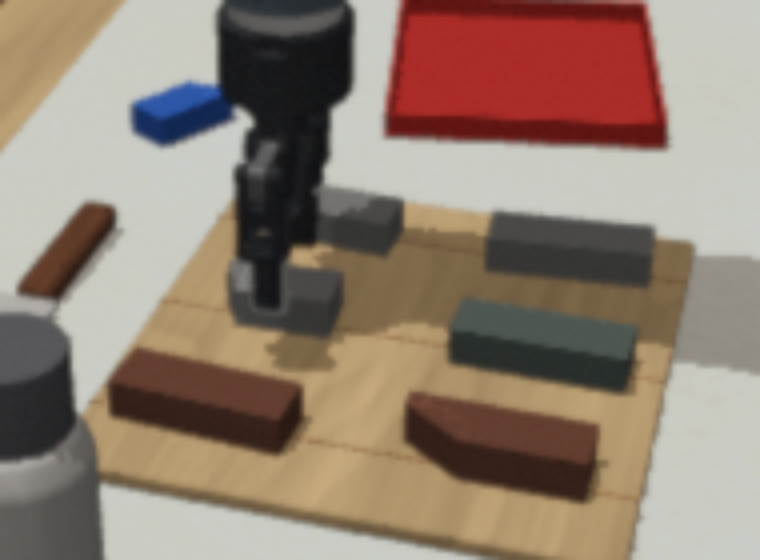

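View pics/w3.png

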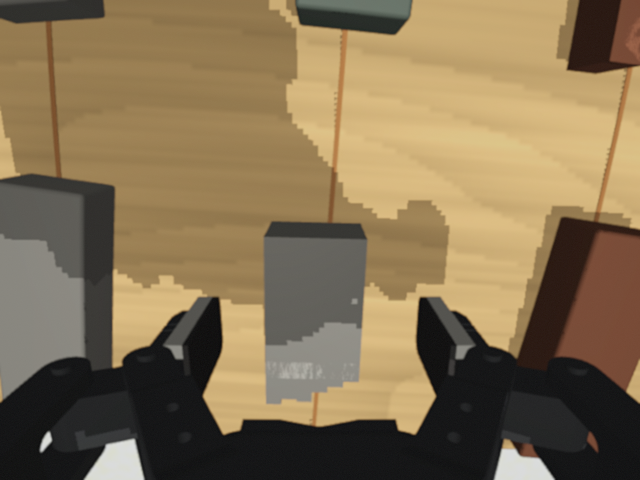

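```bash
python3 - <<'E'
from h import *
np.set_printoptions(precision=1,suppress=True)
def proj(c,X):
    R,t=ext(c); return cv2.projectPoints(np.array(X,float),cv2.Rodrigues(R)[0],t,K(c),np.array(c['dist_coeffs'],float))[0].reshape(-1,2)
c=pickle.load(open('w3.pkl','rb'))
print(proj(c,[(617,68,37),(617,50,37),(617,86,37),(617,68,32)]))
print(onplane(c,[(266,238),(366,238),(360,380),(266,402)],37)[:,:2])
s=pickle.load(open('s2.pkl','rb'))
print((proj(s,[(617,103,36),(606,103,36),(628,103,36),(617,86,37),(588,86,37)])-[260,180])*4)
E
```

```text
[[317.8 312.2]
 [268.8 312.1]
 [366.9 312.3]
 [317.9 306.5]]
[[588.9  49.9]
 [588.8  84.7]
 [645.7  84.4]
 [655.9  47.6]]
[[271.8 312.7]
 [290.7 315.1]
 [253.  310.5]
 [278.7 295.9]
 [328.2 301.8]]
```

>>> drive_tool(moves=[[[0,0,0,0,0,0.009,0.07],[0,0,0,0,0,0.0165,0.07],[0,0,0,0,0,0.0165,0.07],[0,0,0,0,0,0.0165,0.05],[0,0,0,0,0,0.0165,0.03],[0,0,0,0,0,0.0165,0.03],[0,0,0,0,0,0.0165,0.03],[0,0,0,0,0,0.0165,0.03],[0,0,0,0,0,0.0165,0.03],[0,0,0,0,0,0.0165,0.03]]], force=40)

```text
clock: 4.27
tool_pos: [617.1, 67.7, 14.0]
orientation: [180.0, 0.0, 90.1]
contact_force: [0.6, -0.3, 2.1]
finger_gap: 35.1
```

```bash
python3 go.py 617 67.8 120 90
```

```text
t 4.2667 [617.077   67.6837  14.0415] [179.9678   0.0026  90.1139] turn [0.0064 0.0005 0.0228] shift [ 0.0001 -0.     -0.106 ]
```

>>> drive_tool(moves=[[[0,0,0,0,0,-0.01,0.03],[0,0,0,0,0,-0.03,0.03],[0,0,0,0,0,-0.055,0.03],[0,0,0,0,0,-0.08,0.03],[0,0,0,0,0,-0.1,0.03],[0,0,0,0,0,-0.106,0.03],[0,0,0,0,0,-0.106,0.03]]])

```text
clock: 4.85
tool_pos: [617.6, 67.7, 121.7]
orientation: [179.8, 0.0, 90.1]
contact_force: [0.7, -0.2, -1.8]
finger_gap: 35.1
```

```bash
python3 - <<'E'
from h import *
a=np.radians(6.9);R=np.array([[np.cos(a),-np.sin(a)],[np.sin(a),np.cos(a)]])
for p in [(0,-42),(0,42)]: print(np.array([524.5,-325.2])+R@p)
grab('wrist','w4')
E
python3 go.py 529.5 -366.9 120 96.9
```

```text
[ 529.54574723 -366.89580836]
[ 519.45425277 -283.50419164]
t 4.9 [616.9105  67.704  119.9739] [179.9552   0.0009  90.116 ] turn [ 0.0089  0.0007 -1.3568] shift [-0.4344 -0.0883 -0.0001]
```

View pics/w4.png

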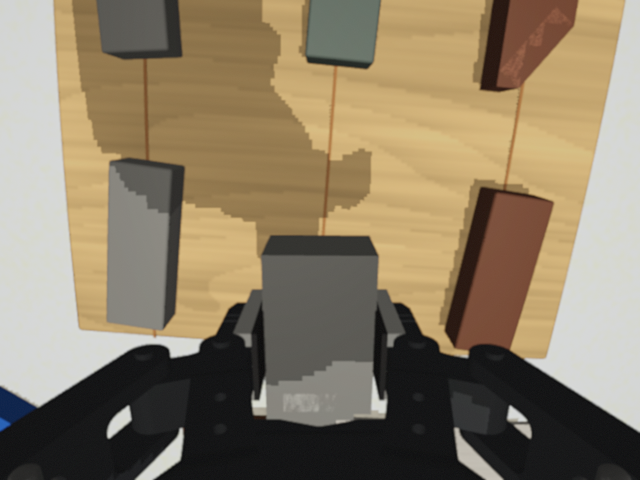

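The stone is held squarely, with the other five undisturbed. Next I carry it to the tray.

>>> drive_tool(moves=[[[0,0,-0.1,-0.015,-0.003,0,0.03],[0,0,-0.3,-0.045,-0.009,0,0.03],[0,0,-0.4,-0.08,-0.016,0,0.03],[0,0,-0.5,-0.115,-0.023,0,0.03],[0,0,-0.6,-0.15,-0.03,0,0.03],[0,0,-0.7,-0.185,-0.037,0,0.03],[0,0,-0.8,-0.22,-0.044,0,0.03],[0,0,-0.9,-0.255,-0.051,0,0.03],[0,0,-1.0,-0.29,-0.058,0,0.03],[0,0,-1.1,-0.32,-0.065,0,0.03]]])

```text
clock: 5.73
tool_pos: [551.1, -254.2, 117.7]
orientation: [-179.9, -0.1, 95.6]
contact_force: [0.0, -0.2, -1.8]
finger_gap: 35.2
```

```bash
python3 go.py 529.5 -366.9 90 96.9
```

```text
t 5.7333 [ 551.1211 -254.1954  117.7217] [-179.8657   -0.096    95.6034] turn [-0.0266 -0.0195 -0.2593] shift [-0.1101 -0.0325  0.0276]
```

>>> drive_tool(moves=[[[0,0,-0.1,-0.028,-0.008,0.005,0.03],[0,0,-0.2,-0.056,-0.017,0.012,0.03],[0,0,-0.25,-0.084,-0.026,0.02,0.03],[0,0,-0.25,-0.102,-0.032,0.026,0.03],[0,0,-0.25,-0.111,-0.034,0.03,0.03],[0,0,-0.25,-0.111,-0.034,0.03,0.03],[0,0,-0.25,-0.111,-0.034,0.03,0.03],[0,0,-0.25,-0.111,-0.034,0.03,0.03]]])

```text
clock: 6.4
tool_pos: [529.7, -364.9, 89.5]
orientation: [-180.0, -0.1, 96.9]
contact_force: [-0.3, 0.8, -2.0]
finger_gap: 35.0
```

```bash
python3 go.py 529.5 -366.9 6 96.9; python3 -c "
from h import *
grab('wrist','w5')
c=grab('scene','c5');cv2.imwrite('pics/c5c.png',cv2.resize(c['pixels'][150:340,60:300],None,fx=3,fy=3))"
```

```text
t 6.4 [ 529.728  -364.9255   89.5172] [-179.9777   -0.0555   96.9166] turn [-0.0045 -0.0111  0.0033] shift [-0.002  -0.0004  0.0835]
```

View pics/w5.png

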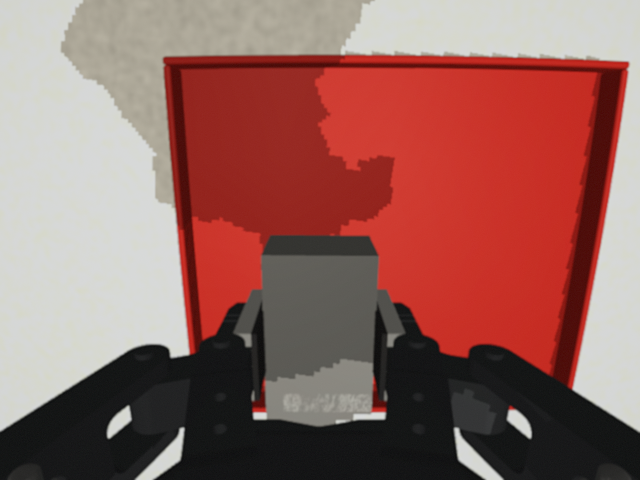

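View pics/c5c.png

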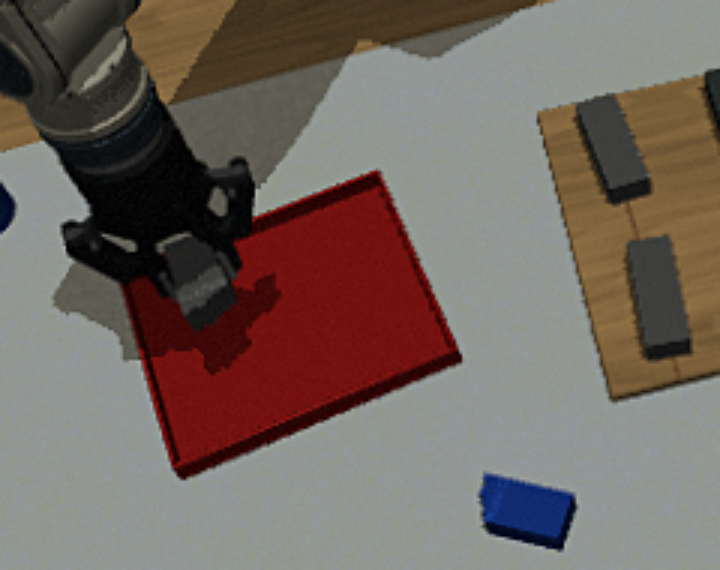

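>>> drive_tool(moves=[[[0,0,0,0,0,0.02,0.03],[0,0,0,0,0,0.045,0.03],[0,0,0,0,0,0.062,0.03],[0,0,0,0,0,0.07,0.03],[0,0,0,0,0,0.075,0.03],[0,0,0,0,0,0.078,0.03],[0,0,0,0,0,0.078,0.03],[0,0,0,0,0,0.078,0.03]]])

```text
clock: 7.17
tool_pos: [530.1, -366.5, 12.8]
orientation: [179.9, 0.1, 96.9]
contact_force: [0.0, -0.5, -2.1]
finger_gap: 35.0
```

>>> drive_tool(moves=[[[0,0,0,0,0,0.002,0.03],[0,0,0,0,0,0.004,0.03],[0,0,0,0,0,0.005,0.03],[0,0,0,0,0,0.0055,0.03],[0,0,0,0,0,0.0055,0.03],[0,0,0,0,0,0.0055,0.03]]])

```text
clock: 7.67
tool_pos: [529.5, -366.3, 6.3]
orientation: [-180.0, -0.0, 96.9]
contact_force: [0.1, -0.2, -1.1]
finger_gap: 34.9
```

```bash
python3 -c "
from h import *
s=robot.read_state();print(s['contact_force'],s['tool_pos'])"
```

```text
[ 0.09895764 -0.18902146 -1.1429535 ] [ 529.51237759 -366.25920575    6.30861833]
```

>>> drive_tool(moves=[[[0,0,0,0,0,0.0005,0.03],[0,0,0,0,0,0.001,0.03],[0,0,0,0,0,0.001,0.03]]])

```text
clock: 7.92
tool_pos: [529.6, -366.3, 6.0]
orientation: [180.0, 0.0, 96.9]
contact_force: [-2.3, 1.9, 4.1]
finger_gap: 35.3
```

The upward force shows contact with the floor, so I release and lift.

>>> drive_tool(moves=[[[0,0,0,0,0,0,0.04],[0,0,0,0,0,0,0.05],[0,0,0,0,0,0,0.06],[0,0,0,0,0,0,0.06],[0,0,0,0,0,-0.01,0.06],[0,0,0,0,0,-0.035,0.06],[0,0,0,0,0,-0.07,0.06],[0,0,0,0,0,-0.105,0.07],[0,0,0,0,0,-0.13,0.085],[0,0,0,0,0,-0.13,0.085]]])

```text
clock: 8.75
tool_pos: [531.3, -367.8, 142.2]
orientation: [179.6, 0.4, 96.9]
contact_force: [0.8, -0.1, 1.3]
finger_gap: 85.4
```

```bash
python3 go.py 476 183.7 130 86.5; python3 -c "
from h import *
grab('wrist','w6')"
```

```text
t 8.75 [ 531.3417 -367.7606  142.2296] [179.6445   0.4065  96.8706] turn [0.0783 0.0746 2.0744] shift [0.5542 0.011  0.0084]
```

View pics/w6.png

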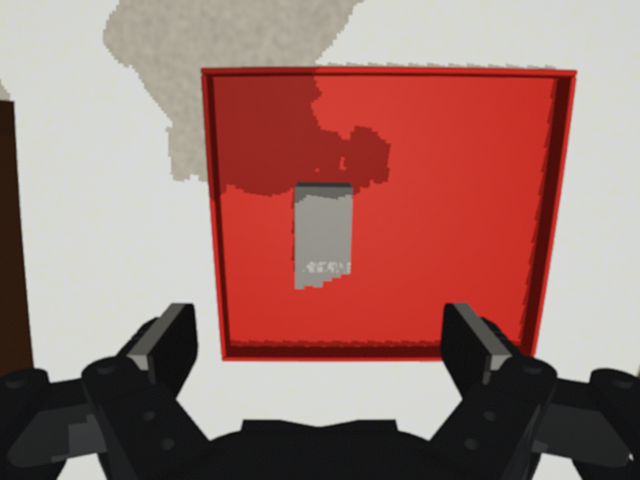

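The snapped stone lies flat in the tray at about (323,235). Next is the chipped one.

>>> drive_tool(moves=[[[0,0,0.2,0.035,0.001,0,0.085],[0,0,0.4,0.075,0.002,0,0.085],[0,0,0.6,0.115,0.003,0,0.085],[0,0,0.8,0.155,0.004,0,0.085],[0,0,1.0,0.195,0.005,0,0.085],[0,0,1.2,0.235,0.006,0,0.085],[0,0,1.4,0.275,0.007,0,0.085],[0,0,1.6,0.315,0.008,0,0.085],[0,0,1.8,0.355,0.009,0,0.085],[0,0,2.0,0.395,0.01,0,0.085]]])

```text
clock: 9.63
tool_pos: [491.1, 29.0, 134.8]
orientation: [-179.9, -0.0, 86.8]
contact_force: [0.8, 0.8, 0.0]
finger_gap: 85.1
```

```bash
python3 go.py 476 183.7 120 86.5
```

```text
t 9.6333 [491.1415  28.9539 134.8052] [-179.9432   -0.0066   86.799 ] turn [-0.0114 -0.0013  0.0598] shift [ 0.1537 -0.0237  0.0148]
```

>>> drive_tool(moves=[[[0,0,0.05,0.035,-0.005,0.005,0.085],[0,0,0.05,0.07,-0.01,0.01,0.085],[0,0,0.05,0.105,-0.016,0.015,0.085],[0,0,0.05,0.135,-0.021,0.015,0.085],[0,0,0.05,0.154,-0.0235,0.015,0.085],[0,0,0.05,0.154,-0.0235,0.015,0.085],[0,0,0.05,0.154,-0.0235,0.015,0.085],[0,0,0.05,0.154,-0.0235,0.015,0.085],[0,0,0.05,0.154,-0.0235,0.015,0.085]]])

```text
clock: 10.38
tool_pos: [477.1, 181.3, 120.0]
orientation: [-180.0, 0.0, 86.6]
contact_force: [0.5, -0.1, -0.4]
finger_gap: 85.1
```

```bash
python3 go.py 476 183.7 13.5 86.5; python3 -c "
from h import *
grab('wrist','w7')"
```

```text
t 10.3833 [477.1474 181.3229 120.0322] [-179.9682    0.0199   86.5598] turn [-0.0064  0.004   0.012 ] shift [ 0.0023 -0.0012  0.1065]
```

View pics/w7.png

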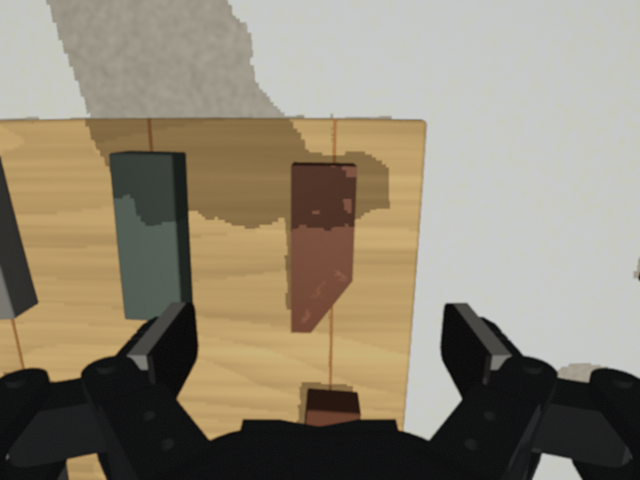

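```bash
python3 - <<'E'
from h import *
np.set_printoptions(precision=1,suppress=True)
c=pickle.load(open('w7.pkl','rb'))
print(onplane(c,[(292,164),(356,164),(351,281),(312,331),(292,331)],37)[:,:2])
E
```

```text
[[429.2 170.2]
 [431.2 204.9]
 [498.6 199.5]
 [529.5 174.7]
 [528.8 162.5]]
```

>>> drive_tool(moves=[[[0,0,0.1,0.0027,-0.001,0.03,0.075],[0,0,0.1,0.0027,-0.001,0.06,0.07],[0,0,0.1,0.0027,-0.001,0.08,0.07],[0,0,0.1,0.0027,-0.001,0.085,0.07],[0,0,0.1,0.0027,-0.001,0.085,0.07],[0,0,0.1,0.0027,-0.001,0.085,0.07],[0,0,0.1,0.0027,-0.001,0.085,0.07]]])

```text
clock: 11.02
tool_pos: [477.4, 184.8, 36.6]
orientation: [179.9, -0.0, 86.1]
contact_force: [-0.1, 0.9, 0.2]
finger_gap: 70.0
```

```bash
python3 go.py 476 184.2 13.5 86; python3 -c "
from h import *
grab('wrist','w8')"
```

```text
t 11.0167 [477.3848 184.8188  36.6428] [179.884   -0.0332  86.082 ] turn [ 0.0232 -0.0067  0.0164] shift [-0.0007 -0.0014  0.0231]
```

View pics/w8.png

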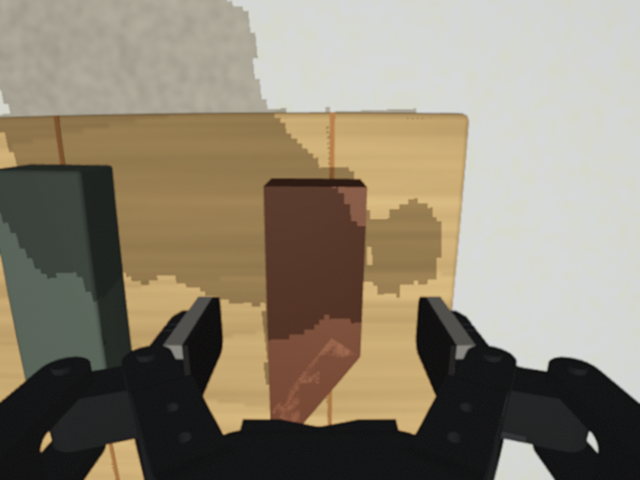

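>>> drive_tool(moves=[[[0,0,0,0,-0.001,0.01,0.07],[0,0,0,0,-0.001,0.0205,0.07],[0,0,0,0,-0.001,0.0205,0.07],[0,0,0,0,-0.001,0.0205,0.05],[0,0,0,0,-0.001,0.0205,0.03],[0,0,0,0,-0.001,0.0205,0.03],[0,0,0,0,-0.001,0.0205,0.03],[0,0,0,0,-0.001,0.0205,0.03],[0,0,0,0,-0.001,0.0205,0.03],[0,0,0,0,-0.001,0.0205,0.03]]], force=45)

```text
clock: 11.9
tool_pos: [476.0, 185.0, 15.9]
orientation: [179.9, -0.0, 86.1]
contact_force: [-1.5, -1.1, 5.7]
finger_gap: 34.8
```

```bash
python3 go.py 476 184.2 120 86
```

```text
t 11.9 [475.9824 185.0463  15.889 ] [179.8992  -0.013   86.1153] turn [ 0.0202 -0.0026  0.0231] shift [-0.0008  0.0003 -0.1041]
```

>>> drive_tool(moves=[[[0,0,0,0,0,-0.01,0.03],[0,0,0,0,0,-0.03,0.03],[0,0,0,0,0,-0.055,0.03],[0,0,0,0,0,-0.08,0.03],[0,0,0,0,0,-0.1,0.03],[0,0,0,0,0,-0.105,0.03],[0,0,0,0,0,-0.105,0.03],[0,0,0,0,0,-0.105,0.03]]])

```text
clock: 12.57
tool_pos: [475.0, 185.0, 119.1]
orientation: [-180.0, 0.0, 86.1]
contact_force: [-0.9, -0.2, -2.7]
finger_gap: 35.0
```

```bash
python3 go.py 519.5 -279.5 120 96.9;  python3 -c "
from h import *
grab('wrist','w9')"
```

```text
t 12.5667 [475.0205 184.9656 119.1109] [-179.9757    0.0043   86.1175] turn [-0.0049  0.0004 -2.1565] shift [-0.4604  0.0758 -0.0009]
```

View pics/w9.png

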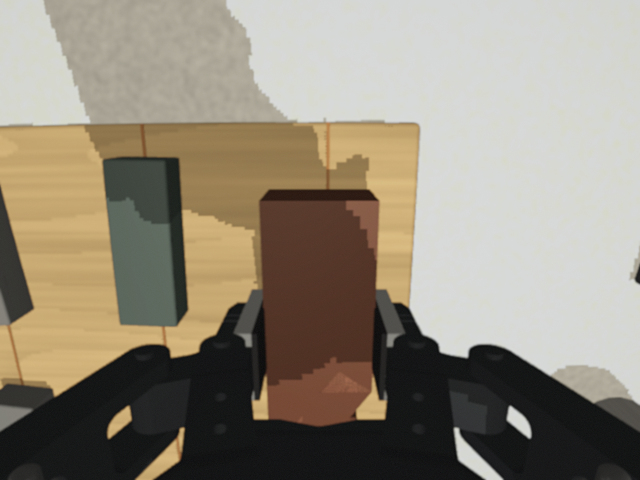

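>>> drive_tool(moves=[[[0,0,-0.1,-0.015,0.003,0,0.03],[0,0,-0.3,-0.045,0.008,0,0.03],[0,0,-0.5,-0.08,0.013,0,0.03],[0,0,-0.7,-0.115,0.019,0,0.03],[0,0,-0.9,-0.15,0.025,0,0.03],[0,0,-1.1,-0.185,0.03,0,0.03],[0,0,-1.3,-0.22,0.036,0,0.03],[0,0,-1.5,-0.255,0.042,0,0.03],[0,0,-1.7,-0.29,0.048,0,0.03],[0,0,-1.9,-0.325,0.054,0,0.03]]])

```text
clock: 13.45
tool_pos: [506.4, -144.4, 118.1]
orientation: [-179.9, -0.1, 95.7]
contact_force: [0.9, 0.4, -2.8]
finger_gap: 35.1
```

```bash
python3 go.py 519.5 -279.5 90 96.9
```

```text
t 13.45 [ 506.3553 -144.413   118.1298] [-179.873    -0.081    95.6552] turn [-0.0252 -0.0165 -0.2489] shift [-0.1358 -0.0002  0.0279]
```

>>> drive_tool(moves=[[[0,0,-0.1,-0.033,0,0.005,0.03],[0,0,-0.2,-0.066,0,0.012,0.03],[0,0,-0.25,-0.098,0,0.02,0.03],[0,0,-0.25,-0.122,0,0.026,0.03],[0,0,-0.25,-0.135,0,0.029,0.03],[0,0,-0.25,-0.135,0,0.029,0.03],[0,0,-0.25,-0.135,0,0.029,0.03],[0,0,-0.25,-0.135,0,0.029,0.03]]])

```text
clock: 14.12
tool_pos: [520.1, -276.1, 90.2]
orientation: [-179.9, -0.1, 96.9]
contact_force: [-0.7, -0.3, -2.0]
finger_gap: 35.2
```

```bash
python3 go.py 519.5 -279.5 7 96.9; python3 -c "
from h import *
grab('wrist','w10')"
```

```text
t 14.1167 [ 520.1006 -276.0692   90.2497] [-179.9468   -0.0759   96.8958] turn [-0.0106 -0.0152 -0.0008] shift [-0.0034 -0.0009  0.0832]
```

View pics/w10.png

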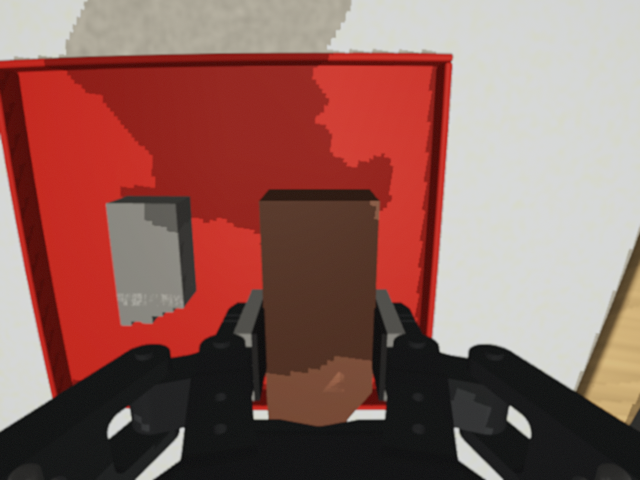

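>>> drive_tool(moves=[[[0,0,0,-0.001,0,0.02,0.03],[0,0,0,-0.002,0,0.045,0.03],[0,0,0,-0.002,0,0.062,0.03],[0,0,0,-0.002,0,0.07,0.03],[0,0,0,-0.002,0,0.074,0.03],[0,0,0,-0.002,0,0.076,0.03],[0,0,0,-0.002,0,0.076,0.03],[0,0,0,-0.002,0,0.076,0.03]]])

```text
clock: 14.83
tool_pos: [521.2, -279.4, 15.8]
orientation: [179.9, 0.1, 96.9]
contact_force: [-0.1, -0.5, -2.5]
finger_gap: 35.1
```

>>> drive_tool(moves=[[[0,0,0,0,0,0.001,0.03],[0,0,0,0,0,0.002,0.03],[0,0,0,0,0,0.003,0.03],[0,0,0,0,0,0.004,0.03],[0,0,0,0,0,0.004,0.03],[0,0,0,0,0,0.004,0.03]]])

```text
clock: 15.33
tool_pos: [520.6, -279.3, 10.7]
orientation: [-180.0, -0.0, 96.9]
contact_force: [-0.2, -0.2, -2.6]
finger_gap: 35.3
```

>>> drive_tool(moves=[[[0,0,0,0,0,0.001,0.03],[0,0,0,0,0,0.002,0.03],[0,0,0,0,0,0.0025,0.03],[0,0,0,0,0,0.0025,0.03],[0,0,0,0,0,0.0025,0.03]]])

```text
clock: 15.75
tool_pos: [520.6, -279.2, 8.2]
orientation: [-180.0, -0.0, 96.9]
contact_force: [-0.8, 0.2, -1.8]
finger_gap: 35.2
```

>>> drive_tool(moves=[[[0,0,0,0,0,0.0005,0.03],[0,0,0,0,0,0.0007,0.03],[0,0,0,0,0,0.0007,0.03],[0,0,0,0,0,0.0007,0.03]]])

```text
clock: 16.08
tool_pos: [520.7, -279.3, 7.9]
orientation: [180.0, 0.0, 96.9]
contact_force: [-1.7, 0.5, 3.6]
finger_gap: 35.3
```

Contact with the floor again. I'll release, lift clear and check.

>>> drive_tool(moves=[[[0,0,0,0,0,0,0.04],[0,0,0,0,0,0,0.05],[0,0,0,0,0,0,0.06],[0,0,0,0,0,0,0.06],[0,0,0,0,0,-0.01,0.06],[0,0,0,0,0,-0.035,0.06],[0,0,0,0,0,-0.07,0.06],[0,0,0,0,0,-0.105,0.07],[0,0,0,0,0,-0.14,0.085],[0,0,0,0,0,-0.16,0.085]]])

```text
clock: 16.92
tool_pos: [521.4, -279.7, 172.5]
orientation: [179.8, 0.2, 96.9]
contact_force: [1.6, -0.2, -0.1]
finger_gap: 85.0
```

>>> drive_tool(moves=[[[0,0,0,0,0,-0.02,0.085],[0,0,0,0,0,-0.04,0.085],[0,0,0,0,0,-0.04,0.085],[0,0,0,0,0,-0.04,0.085],[0,0,0,0,0,-0.04,0.085]]])

```text
clock: 17.33
tool_pos: [520.4, -279.1, 207.3]
orientation: [-180.0, -0.0, 96.9]
contact_force: [-0.1, 0.4, -0.1]
finger_gap: 84.9
```

```bash
python3 - <<'E'
from h import *
a=grab('wrist','w11')['pixels'];c=grab('side','s11')['pixels'];d=grab('scene','c11')['pixels']
cv2.imwrite('pics/fin1.png',np.hstack([cv2.resize(a,(400,300)),cv2.resize(c,(400,300))]))
cv2.imwrite('pics/fin2.png',cv2.resize(d[100:340,80:480],None,fx=2,fy=2))
# stones' heights in the tray from the depth map
w=pickle.load(open('w11.pkl','rb'));R,t=ext(w);k=K(w)
v,u=np.mgrid[0:480:4,0:640:4];p=np.c_[u.ravel(),v.ravel()]
n=cv2.undistortPoints(p.reshape(-1,1,2).astype(float),k,np.array(w['dist_coeffs'],float)).reshape(-1,2)
Z=w['z_map'][v,u].ravel();X=(np.c_[n*Z[:,None],Z]-t)@R
for nm,x,y in(('snap',529,-366),('chip',515,-279)):
    s=X[(abs(X[:,0]-x)<22)&(abs(X[:,1]-y)<12)&(Z>0)];A=np.c_[s[:,:2]-s[:,:2].mean(0),np.ones(len(s))];q=np.linalg.lstsq(A,s[:,2],rcond=None)[0];print(nm,len(s),'top z',q[2],'tilt deg',np.degrees(q[:2]))
E
```

```text
snap 98 top z 29.685075393980775 tilt deg [ 0.41958112 -0.16287726]
chip 606 top z 245.6359394154078 tilt deg [-305.00806794  -21.74967692]
```

View pics/fin1.png

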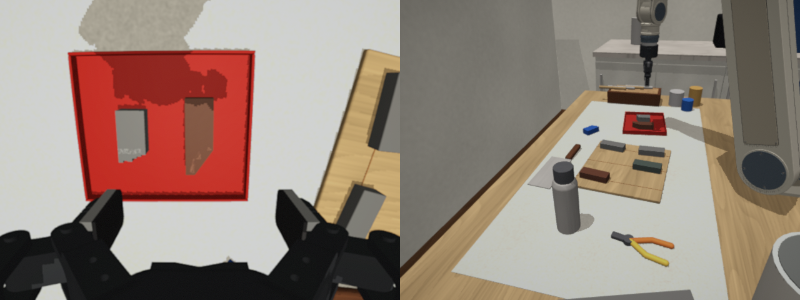

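View pics/fin2.png

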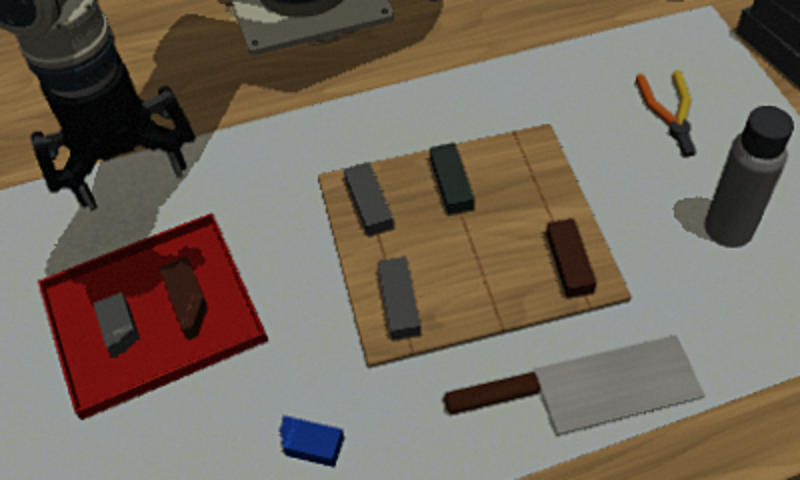

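The chipped stone's fit was spoiled by gripper points (z about 245 mm), so I'll redo it without them and then hand in.

```bash
python3 - <<'E'
from h import *
w=pickle.load(open('w11.pkl','rb'));R,t=ext(w);k=K(w)
v,u=np.mgrid[0:480:4,0:640:4];p=np.c_[u.ravel(),v.ravel()]
n=cv2.undistortPoints(p.reshape(-1,1,2).astype(float),k,np.array(w['dist_coeffs'],float)).reshape(-1,2)
Z=w['z_map'][v,u].ravel();X=(np.c_[n*Z[:,None],Z]-t)@R
for nm,x,y in(('snap',529,-366),('chip',510,-279)):
    s=X[(abs(X[:,0]-x)<22)&(abs(X[:,1]-y)<12)&(Z>0)&(X[:,2]<60)];A=np.c_[s[:,:2]-s[:,:2].mean(0),np.ones(len(s))];q=np.linalg.lstsq(A,s[:,2],rcond=None)[0];print(nm,len(s),'top z',q[2],'tilt deg',np.degrees(q[:2]))
    if nm=='chip': ok=abs(q[2]-29)<3 and np.abs(np.degrees(q[:2])).max()<2.5
if ok: print(robot.sign_off(), robot.read_state()['clock'])
E
```

```text
snap 98 top z 29.685075393980775 tilt deg [ 0.41958112 -0.16287726]
chip 106 top z 29.81880170267827 tilt deg [-0.34573973 -0.13619179]
the job is handed in; nothing more can be done
the job is handed in; nothing more can be done
```

I moved both broken stones, the snapped grey one and the chipped brown one, from the board to the floor of the red tray. Each went down in small steps until light floor contact (about 4 N), and only then did I open the fingers. I handed the job in after about 17.5 s.

- **Flatness:** in the last depth check both tops sit at about 29.7 mm (29 mm expected) and are tilted less than 0.5°. My first fit for the chipped stone gave nonsense because gripper points were mixed in. With those filtered out it agreed.
- **Everything else:** in the final pictures the four sound stones, flask, cleaver, pliers and blue block look to be where they were. I judged this by eye and did not measure it. The arm was about 200 mm above the tray, touching nothing.
- **Unexplained reading:** while gripping the chipped stone on the board, the wrist showed about 6 N upward. It was gone after the lift, and the stone was held squarely.

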